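Move the mist rose to the other standpipe

TASK

Take the mist rose off the pipe it is on: squeeze its collet ring in towards the rose and keep it squeezed while you draw the rose straight off, without tugging against the catch. Then push it gently onto the empty pipe of the other standpipe until it stops fully home, and let go so that the collet ring springs back out and locks it there. Do not ram or wrench the pipes, and leave the scoop, the dibber and the stack of nursery pots where they are.

Things in the scene. Friction and masses are not known exactly. Their poses are not given: they have to be found in the camera images.
- rose: Mist rose, loose, about 90 g, starts locked on stand_a's pipe: black round spray head, level. Origin: centre of its socket's mouth, on the axis; x along the axis out of the spray face (away from the pipe), z up. Socket body 38 mm diameter, x = 0 to 34 mm. Socket hole 18 mm wide (1 mm play all round the pipe), 31 mm deep: fully home, the pipe's tip touches its floor.
- rose_face (a point): Centre of the rose's flat spray face, at x = 40 mm of the rose; the face is a black disc 54 mm in diameter, 6 mm thick. It and the collet ring's outer face can be pinched together from above along the axis, one finger behind the ring, over the pipe (pipe top 8 mm above the axis, top edges of both discs 27 mm above it).
- collet (a joint): Travel of the grey collet ring (disc 54 mm diameter, 4 mm thick, 19 mm hole) at the socket's mouth into the rose: 0 = sprung out, outer face at x = -10 mm of the rose (50 mm long overall); 0.005 m = squeezed in against a hard stop, face at x = -5 mm (45 mm overall). Spring: 4.5 N to start, 9 N fully in; springs back when let go.
- rose_teeth (a point): Point on the axis amid four catch teeth in the socket, x = 5 mm of the rose. They lock in the pipe's groove (2.5 mm end play) and clear it only with the ring nearly fully in; with the ring out the rose won't pull off. Pushed on with the ring out they ride over the pipe's tip, with more push. Let go short of home they rest on the pipe and the ring stays in.
- stand_a: Standpipe with the rose on at the start, fixed to the bench; position and yaw vary, left or right of the other. Steel base plate 110 x 84 x 10 mm, 28 mm post, dark clamp block 36 mm wide, top 122 mm above the bench. Origin: on the bench under the post's axis; z up, x along the level pipe towards its tip. Pipe axis 100 mm above the bench at y = 0. The rose's origin at home: x = 75 mm.
- clamp_a (a point): Where stand_a's pipe leaves the clamp's front face, on the pipe axis, at x = 15 mm of the stand. The pipe is rigid, grey, 16 mm in diameter, its tip at x = 106 mm of the stand. The last 8 mm are a round (hemispherical) tip; a groove 9 mm in diameter lies 22 to 30 mm behind the tip.
- stand_b: The other standpipe, with the empty pipe: same shape, size and frame as stand_a, also fixed to the bench, pipe axis also 100 mm above it. Its pipe was clamped by eye: the tip lies anywhere from x = 96 to 116 mm, unmeasured, so fully home for the rose's origin is anywhere from x = 65 to 85 mm and has to be felt. The pipe does not slide.
- clamp_b (a point): Where stand_b's pipe leaves the clamp's front face, on the pipe axis, at x = 15 mm of the stand; same pipe, tip and groove as on stand_a.
- scoop: Bystander, loose: galvanised steel scoop lying on the bench, 220 mm long, 75 mm wide, 45 mm high; origin under the back of the pan, x out of the pan's mouth.
- dibber: Bystander, loose: wooden dibber with a cross grip lying on the bench, 204 mm long, 29 mm high, origin under the inner face of the cross grip, x towards the tip.
- pot_stack: Bystander, loose: stack of three black nursery pots, 88 mm across, 92 mm tall, origin under its centre.
Mind the look-alikes: they are no part of the job. What is shaped like the stand_b but red is not meant. Leave any orange look-alike of the rose alone.

How it is judged:
On the way, in this order (a step that is already met when the one before it is completed fails the run):
1. the collet ring is squeezed in (over 3.5 mm) while the rose is still on the first pipe (value of joint collet above 0.0035 m and x of rose in the frame of stand_a below 0.085 m and horizontal distance between rose and stand_a below 0.095 m), for 0.1 s.
2. the rose is drawn clear of the first pipe (distance between rose and stand_a above 0.155 m), for 0.05 s.
At the end, for the whole second after the job is handed in: The rose sits on the pipe of stand_b, on the pipe's axis within 5 mm and 0.12 rad and pushed home on that pipe with the catch locked (origin at x = 62 to 88.5 mm of stand_b and the collet ring sprung out to within 1.5 mm), at rest (x of rose in the frame of stand_b between 0.062 and 0.0885 m and y of rose in the frame of stand_b between -0.005 and 0.005 m and z of rose in the frame of stand_b between 0.095 and 0.105 m and angle between the x axis of rose and the x axis of stand_b, either way round below 0.12 rad and value of joint collet below 0.0015 m and linear speed of rose below 0.02 m/s); the robot touches nothing.
It fails at once if the first pipe is wrenched or tugged: more than 60 N between the rose and stand_a (contact force between rose and stand_a above 60 N).
It fails at once if the second pipe is rammed or wrenched: more than 35 N between the rose and stand_b (contact force between rose and stand_b above 35 N).
It fails at once if the scoop, the dibber or the stack of nursery pots is pushed more than 30 mm (distance of any of scoop, dibber, pot_stack from where it was at the start of the episode above 0.03 m).
It also fails if it takes over 58 s, if anything falls off the work surface, if the arm or the gripper's body presses on something with over 40 N, if the wrist force passes 120 N, or if a joint passes its speed limit or range.

ROBOT

A 6-joint arm with a two-finger parallel gripper is mounted at the origin on the work surface. World frame = base frame: x ahead of the robot, y to its left, z up, the work surface at z = 0. Lengths are in m, angles in rad, forces in N, time in s.
With the tool pointing down it reaches from about 0.35 to 0.85 m from the base axis. Payload 8.1 kg.
Tool frame: the origin (TCP) lies on the mounting face of the last link; the fingertips stand 186 mm ahead of it and the grasp point (between the pads) lies 167 mm ahead of it; z points along the fingers, y is the line along which they close (so a half turn about z gives the same grasp; the last joint's range is limited). The gripper opens to 93 mm and grips with 3 to 60 N. Pads are 15 mm wide; open, the fingers measure 128 mm over their backs; the gripper's body (75 mm by 188 mm) begins 65 mm behind the grasp point.
Start: joints at [1.184, 0.13, 1.488, -0, 1.523, -0.085], TCP at [0.178, 0.573, 0.405] pointing down, gripper open.
Joint ranges: [-2.96, 2.96], [-0.89, 2.26], [0.02, 2.5], [-1.34, 4.48], [0, 2.73], [-2.66, 2.66]. Speed limits (rad/s): [2.39, 2.39, 2.79, 3.14, 3.14, 3.14].

INTERFACE

Orientations are given as a rotation vector (axis times angle).
In Python, from plant import read_state, read_camera, camera_params, close_job gives the robot as it stands. The module is installed in compiled form; this text tells all that it offers.
- The arm moves only by the tool servo_tool, never from a script. Its argument "increments" is a list of rows, each an object with "slide": the shift along the tool's x, y, z in mm, a list of three; "dr": the turn, a rotation vector about the tool's x, y, z in rad, a list of three; "jaw": the closure, from 0 (fully open) to 1 (shut). In form: [{"slide": [x, y, z], "dr": [ax, ay, az], "jaw": jaw}, ...]. A call has 1 to 20 rows; each row is the pose to reach, as a shift and turn from the pose commanded when the call began, along the tool's axes at that moment; what a row does not reach only later rows make up. A row lasts 1/10 s, in which the tool goes at most 50 mm and 8.59 degrees, less where a joint would pass 70% of its speed; a pose out of reach is approached as far as the arm can. A call with a gripper value outside its range is refused whole. The fingers move at their own pace and stop on an object; "force" is the grip in N (left out, the last holds). Time passes only in rows, so rows that repeat a pose let the fingers close. It gives the time, the measured TCP pose, the force, the opening and the grip force at its end, in the units of the state.
- read_state(): the state, without advancing time (a new reading comes with each control period).
- read_camera(name): name is "scene" or "top" or "wrist"; returns (picture, depth): 384x512x3 uint8, red, green, blue; 384x512 float32, m along the optical axis (not along the pixel's ray), 0 where there is no reading.
- camera_params(name): a dict with "fx", "fy", "cx", "cy" (pixels), "rvec" (rotation vector, rad) and "tvec" (3), from world to camera coordinates, as OpenCV has them. Camera axes: x right, y down, z forward; pixel columns grow to the right and rows downward; lengths in m; the calibration is good to about 2 mm. A picture is of the moment at which its call begins: read the wrist's pose just before it. camera_params takes no time and is no camera call; for the wrist camera it gives the pose at the moment of the call.
- close_job(): hands the job in; it is judged then, once.
The state is a dict: "t": time; "q": joint angles; "dq": joint speeds; "joint_torque": joint torques, N m; "tool_pos": TCP position; "orientation": TCP orientation; "force": force on the tool from outside, world axes, zero at the start; "wrist_torque": the same for the moment, N m; "opening": finger opening in m; "gripper_force": force on a finger pad.
Only numpy, scipy, OpenCV 4.12 (cv2) and the standard library are available. Lean on these libraries where they do the work, as an engineer would, in place of code of your own. Each camera call takes 0.05 s, during which the arm holds its last target. There are 200 camera calls.

## Working session

There is one attempt and no reset: what is moved stays moved. The work goes in short steps, Python scripts to look and compute and a tool call to move; the robot and the scene stay as the last step left them, time stands still between calls to the robot, and variables do not carry over. Pictures are saved under pics/ and viewed, at most 10 in all, crops included, and the job is handed in when it is done.

Besides the shell and the picture viewer there is one more tool, called after "Call:" by a JSON object that holds its "name" and its "arguments". servo_tool: Moves the arm, as the interface text tells. Its arguments: {"type":"object","properties":{"increments":{"type":"array"},"force":{"type":"number"}},"required":["increments"]}

```bash
mkdir -p pics
cat > h.py <<'E'
import numpy as np, cv2
from plant import *
def cam(n):
    p=camera_params(n); im,d=read_camera(n)
    R=cv2.Rodrigues(np.array(p['rvec'],float))[0]; t=np.array(p['tvec'],float)
    return p,R,t,im,d
def cloud(p,R,t,d):
    v,u=np.mgrid[:d.shape[0],:d.shape[1]]
    c=np.stack([(u-p['cx'])/p['fx']*d,(v-p['cy'])/p['fy']*d,d],-1)
    return (c-t)@R
def save(n,im): cv2.imwrite('pics/'+n,im[...,::-1])
E
python3 - <<'E'
from h import *
s=read_state();print(s['t'],s['tool_pos'],s['orientation'],s['opening'])
for n in('scene','top'):
    p,R,t,im,d=cam(n);save(n+'.png',im);np.savez(n+'.npz',P=cloud(p,R,t,d),im=im,d=d);print(n,-R.T@t,(d>0).mean(),p['fx'])
E
```

```text
0.0 [0.17823909 0.57268653 0.40370156] [-4.72179793e-01 -3.10549685e+00  2.75351693e-03] 0.09313747873069243
scene [1.35621059 0.61939803 0.84193935] 0.9961446126302084 499.0961617884891
top [0.36986524 0.06356176 0.93025268] 0.9956919352213541 396.95874937761556
```

View pics/scene.png

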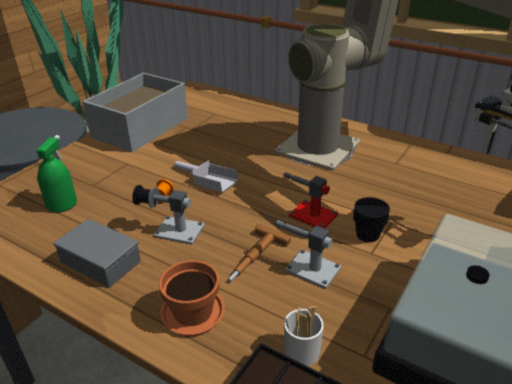

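View pics/top.png

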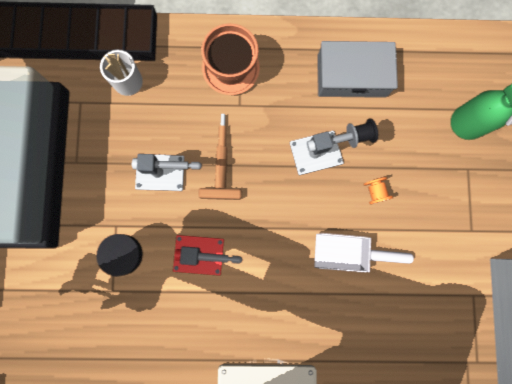

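Scene view: stand_a with the black rose is at (180,210) and stand_b at (315,245). Top view: stand_a's clamp is at (320,143) with the rose at (366,132), and stand_b's clamp is at (146,163) with its pipe tip at (200,166). The red stand and the orange rose are decoys.

Run:
```python
from h import *
z=np.load('top.npz');P=z['P'];im=z['im'].astype(int)
def roi(u0,u1,v0,v1,zl,zh):
    Q=P[v0:v1,u0:u1].reshape(-1,3);m=(Q[:,2]>zl)&(Q[:,2]<zh);return Q[m]
def fit(Q):
    c=Q.mean(0);w=np.linalg.svd(Q[:,:2]-c[:2])[2][0];return c,w
for n,r in(('b',(128,210,145,185)),('a',(300,385,112,165))):
    for zl,zh in((.085,.113),(.113,.135)):
        Q=roi(*r,zl,zh);c,w=fit(Q);s=(Q[:,:2]-c[:2])@w
        print(n,zl,len(Q),c,w,np.degrees(np.arctan2(w[1],w[0])),s.min(),s.max())
        h=np.round(s/.006).astype(int)
        n_=np.array([-w[1],w[0]])
        for k in np.unique(h):
            q=Q[h==k]; e=(q[:,:2]-c[:2])@n_
            print('  %d n%d x%.3f y%.3f z%.3f e %.3f..%.3f'%(k,len(q),*np.median(q,0),e.min(),e.max()))
```

```text
b 0.085 453 [0.53725024 0.21856066 0.10531871] [ 0.03119411 -0.99951335] -88.21241937468899 -0.07610337237361146 0.06822318430229794
  -13 n6 x0.533 y0.294 z0.109 e -0.006..0.013
  -12 n30 x0.540 y0.291 z0.111 e -0.006..0.016
  -11 n10 x0.543 y0.287 z0.111 e -0.012..0.016
  -10 n8 x0.523 y0.278 z0.099 e -0.013..-0.012
  -9 n7 x0.523 y0.273 z0.100 e -0.013..-0.012
  -8 n9 x0.523 y0.266 z0.101 e -0.014..-0.013
  -7 n6 x0.523 y0.260 z0.097 e -0.014..-0.013
  -6 n5 x0.523 y0.254 z0.093 e -0.014..-0.013
  -5 n43 x0.536 y0.248 z0.104 e -0.014..0.019
  -4 n21 x0.539 y0.242 z0.107 e -0.003..0.009
  -3 n22 x0.539 y0.236 z0.107 e -0.005..0.009
  -2 n20 x0.537 y0.230 z0.105 e -0.005..0.010
  -1 n23 x0.539 y0.225 z0.107 e -0.005..0.009
  0 n23 x0.537 y0.219 z0.106 e -0.006..0.009
  1 n22 x0.539 y0.213 z0.106 e -0.005..0.009
  2 n24 x0.539 y0.207 z0.107 e -0.006..0.010
  3 n23 x0.538 y0.201 z0.106 e -0.006..0.010
  4 n20 x0.537 y0.194 z0.106 e -0.006..0.007
  5 n20 x0.539 y0.188 z0.107 e -0.006..0.007
  6 n22 x0.538 y0.182 z0.106 e -0.006..0.007
  7 n13 x0.538 y0.176 z0.104 e -0.004..0.005
  8 n1
[... 2247 characters left out ...]
17
  -10 n49 x0.588 y-0.093 z0.122 e -0.017..0.018
  -9 n49 x0.589 y-0.099 z0.122 e -0.017..0.018
  -8 n50 x0.592 y-0.105 z0.121 e -0.017..0.018
  -7 n46 x0.593 y-0.111 z0.122 e -0.017..0.018
  -6 n47 x0.593 y-0.117 z0.122 e -0.017..0.018
  -5 n9 x0.596 y-0.120 z0.121 e -0.015..0.016
  3 n54 x0.609 y-0.170 z0.119 e -0.022..0.022
  4 n18 x0.611 y-0.173 z0.123 e -0.020..0.021
  5 n28 x0.612 y-0.181 z0.116 e -0.012..0.013
  6 n28 x0.613 y-0.186 z0.116 e -0.012..0.012
  7 n31 x0.616 y-0.192 z0.116 e -0.013..0.012
  8 n29 x0.617 y-0.198 z0.117 e -0.011..0.013
  9 n29 x0.620 y-0.203 z0.116 e -0.011..0.013
  10 n46 x0.619 y-0.210 z0.117 e -0.021..0.021
  11 n66 x0.624 y-0.215 z0.122 e -0.022..0.023
```

Call:
{"name": "servo_tool", "arguments": {"increments": [{"slide": [-80,-75,0],"dr": [0,0,-0.07],"jaw": 0},{"slide": [-160,-150,0],"dr": [0,0,-0.14],"jaw": 0},{"slide": [-240,-225,0],"dr": [0,0,-0.21],"jaw": 0},{"slide": [-320,-300,0],"dr": [0,0,-0.28],"jaw": 0},{"slide": [-400,-375,0],"dr": [0,0,-0.35],"jaw": 0},{"slide": [-480,-450,0],"dr": [0,0,-0.42],"jaw": 0},{"slide": [-560,-525,0],"dr": [0,0,-0.5],"jaw": 0},{"slide": [-646,-603,0],"dr": [0,0,-0.572],"jaw": 0},{"slide": [-646,-603,0],"dr": [0,0,-0.572],"jaw": 0},{"slide": [-646,-603,0],"dr": [0,0,-0.572],"jaw": 0},{"slide": [-646,-603,0],"dr": [0,0,-0.572],"jaw": 0},{"slide": [-646,-603,0],"dr": [0,0,-0.572],"jaw": 0},{"slide": [-646,-603,0],"dr": [0,0,-0.572],"jaw": 0},{"slide": [-646,-603,0],"dr": [0,0,-0.572],"jaw": 0},{"slide": [-646,-603,0],"dr": [0,0,-0.572],"jaw": 0},{"slide": [-646,-603,0],"dr": [0,0,-0.572],"jaw": 0},{"slide": [-646,-603,0],"dr": [0,0,-0.572],"jaw": 0},{"slide": [-646,-603,0],"dr": [0,0,-0.572],"jaw": 0},{"slide": [-646,-603,0],"dr": [0,0,-0.572],"jaw": 0},{"slide": [-646,-603,0],"dr": [0,0,-0.572],"jaw": 0}]}}

```text
t: 2.1
tool_pos: [0.6158, -0.1955, 0.4035]
orientation: [0.421, -3.112, -0.002]
force: [0.7, -0.5, -0.6]
opening: 0.093
gripper_force: 0.0
```

```bash
cat > look.py <<'E'
from h import *
import sys
s=read_state();R_=cv2.Rodrigues(np.array(s['orientation']))[0]
print(s['t'],s['tool_pos'],'yaw_y',np.degrees(np.arctan2(R_[1,1],R_[0,1])),'ztool',R_[:,2],s['opening'],s['force'],s['gripper_force'])
p,R,t,im,d=cam('wrist');save(sys.argv[1]+'.png',im);np.savez(sys.argv[1]+'.npz',P=cloud(p,R,t,d),im=im,d=d)
E
python3 look.py w1
```

```text
2.1 [ 0.61581507 -0.19550901  0.40347747] yaw_y 105.4020591438753 ztool [-0.0019286   0.00105044 -0.99999759] 0.09300449441050669 [ 0.73729914 -0.46718204 -0.60392553] 0.0
```

View pics/w1.png

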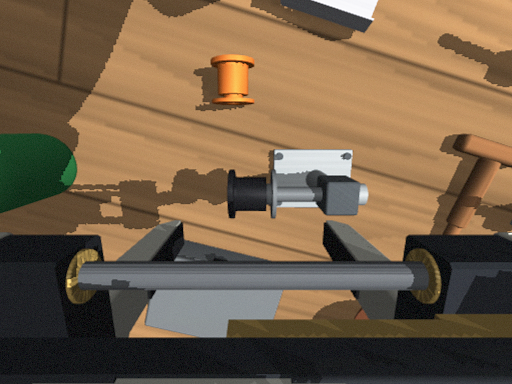

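The wrist view shows the rose's face at (232,194), the ring at (274,194) and the clamp at (340,195), all level with the fingers' closing line. Next I refine the axis from its depth.

Run:
```python
from h import *
P=np.load('w1.npz')['P'];Q=P[155:235,215:375].reshape(-1,3);Q=Q[(Q[:,2]>.1)&(Q[:,2]<.135)]
c=np.array([.6045,-.1516]);w=np.array([.2672,-.9636]);n=np.array([-w[1],w[0]])
s=(Q[:,:2]-c)@w;e=(Q[:,:2]-c)@n
h=np.round(s/.004).astype(int)
for k in np.unique(h):
    m=h==k
    if m.sum()<4: continue
    print(k*4,m.sum(),'zmax %.4f e %.4f..%.4f  top e %.4f'%(Q[m,2].max(),e[m].min(),e[m].max(),e[m][Q[m,2]>Q[m,2].max()-.002].mean()),'s %.4f %.4f'%(s[m].min(),s[m].max()))
for zl in(.12,):
    print(np.histogram(s[Q[:,2]>zl],bins=np.arange(-.08,.09,.002)))
```

```text
-76 54 zmax 0.1128 e -0.0124..0.0097  top e -0.0012 s -0.0769 -0.0740
-72 77 zmax 0.1127 e -0.0124..0.0097  top e -0.0005 s -0.0740 -0.0701
-68 31 zmax 0.1133 e -0.0094..0.0094  top e 0.0002 s -0.0699 -0.0677
-64 43 zmax 0.1228 e -0.0171..0.0166  top e -0.0012 s -0.0641 -0.0621
-60 145 zmax 0.1240 e -0.0184..0.0168  top e -0.0019 s -0.0620 -0.0580
-56 148 zmax 0.1234 e -0.0185..0.0163  top e -0.0008 s -0.0580 -0.0541
-52 141 zmax 0.1239 e -0.0184..0.0163  top e -0.0008 s -0.0540 -0.0500
-48 144 zmax 0.1238 e -0.0184..0.0164  top e -0.0003 s -0.0500 -0.0460
-44 140 zmax 0.1236 e -0.0185..0.0165  top e -0.0016 s -0.0460 -0.0421
-40 147 zmax 0.1237 e -0.0185..0.0165  top e -0.0005 s -0.0420 -0.0380
-36 146 zmax 0.1240 e -0.0185..0.0165  top e -0.0013 s -0.0380 -0.0340
-32 180 zmax 0.1241 e -0.0184..0.0166  top e -0.0007 s -0.0339 -0.0300
-28 173 zmax 0.1209 e -0.0158..0.0155  top e -0.0014 s -0.0300 -0.0260
-24 55 zmax 0.1094 e -0.0083..0.0056  top e -0.0007 s -0.0260 -0.0220
-20 53 zmax 0.1094 e -0.0082..0.0055  top e -0.0011 s -0.0218 -0.0181
-16 52 zmax 0.1091 e -0.0081..0.0058  top 
[... 2705 characters left out ...]
-02,  1.2000000e-02,  1.4000000e-02,
        1.6000000e-02,  1.8000000e-02,  2.0000000e-02,  2.2000000e-02,
        2.4000000e-02,  2.6000000e-02,  2.8000000e-02,  3.0000000e-02,
        3.2000000e-02,  3.4000000e-02,  3.6000000e-02,  3.8000000e-02,
        4.0000000e-02,  4.2000000e-02,  4.4000000e-02,  4.6000000e-02,
        4.8000000e-02,  5.0000000e-02,  5.2000000e-02,  5.4000000e-02,
        5.6000000e-02,  5.8000000e-02,  6.0000000e-02,  6.2000000e-02,
        6.4000000e-02,  6.6000000e-02,  6.8000000e-02,  7.0000000e-02,
        7.2000000e-02,  7.4000000e-02,  7.6000000e-02,  7.8000000e-02,
        8.0000000e-02,  8.2000000e-02,  8.4000000e-02,  8.6000000e-02,
        8.8000000e-02]))
```

Call:
{"name": "servo_tool", "arguments": {"increments": [{"slide": [0,0,35],"dr": [0,0,0],"jaw": 0},{"slide": [0,0,70],"dr": [0,0,0],"jaw": 0},{"slide": [0,0,90],"dr": [0,0,0],"jaw": 0},{"slide": [0,0,105],"dr": [0,0,0],"jaw": 0},{"slide": [0,0,105],"dr": [0,0,0],"jaw": 0.35},{"slide": [0,0,105],"dr": [0,0,0],"jaw": 0.35},{"slide": [0,0,105],"dr": [0,0,0],"jaw": 0.35},{"slide": [0,0,105],"dr": [0,0,0],"jaw": 0.35}], "force": 20}}

```text
t: 2.95
tool_pos: [0.6165, -0.195, 0.3017]
orientation: [-0.423, 3.11, -0.002]
force: [-0.5, -0.2, -0.5]
opening: 0.0654
gripper_force: 0.0
```

Call:
{"name": "servo_tool", "arguments": {"increments": [{"slide": [0,0,0],"dr": [0,0,0],"jaw": 0.7},{"slide": [0,0,0],"dr": [0,0,0],"jaw": 0.7},{"slide": [0,0,0],"dr": [0,0,0],"jaw": 0.7},{"slide": [0,0,0],"dr": [0,0,0],"jaw": 0.7},{"slide": [0,0,0],"dr": [0,0,0],"jaw": 0.7},{"slide": [0,0,0],"dr": [0,0,0],"jaw": 0.7}], "force": 20}}

```text
t: 3.55
tool_pos: [0.6164, -0.197, 0.3009]
orientation: [-0.421, 3.111, -0.008]
force: [4.0, -10.8, -1.4]
opening: 0.0443
gripper_force: 20.0
```

Call:
{"name": "servo_tool", "arguments": {"increments": [{"slide": [0,-1,0],"dr": [0,0,0],"jaw": 0.7},{"slide": [0,-2,0],"dr": [0,0,0],"jaw": 0.7},{"slide": [0,-3,0],"dr": [0,0,0],"jaw": 0.7},{"slide": [0,-4,0],"dr": [0,0,0],"jaw": 0.7},{"slide": [0,-5,0],"dr": [0,0,0],"jaw": 0.7},{"slide": [0,-6,0],"dr": [0,0,0],"jaw": 0.7},{"slide": [0,-7,0],"dr": [0,0,0],"jaw": 0.7},{"slide": [0,-8,0],"dr": [0,0,0],"jaw": 0.7}]}}

```text
t: 4.35
tool_pos: [0.6183, -0.2015, 0.3007]
orientation: [-0.424, 3.112, 0.003]
force: [-1.4, 4.6, 7.8]
opening: 0.0445
gripper_force: 20.0
```

Call:
{"name": "servo_tool", "arguments": {"increments": [{"slide": [0,-1,-0.5],"dr": [0,0,0],"jaw": 0.7},{"slide": [0,-2,-1],"dr": [0,0,0],"jaw": 0.7},{"slide": [0,-3,-1],"dr": [0,0,0],"jaw": 0.7},{"slide": [0,-4,-1],"dr": [0,0,0],"jaw": 0.7},{"slide": [0,-5,-1],"dr": [0,0,0],"jaw": 0.7},{"slide": [0,-6,-1],"dr": [0,0,0],"jaw": 0.7},{"slide": [0,-7,-1],"dr": [0,0,0],"jaw": 0.7},{"slide": [0,-8,-1],"dr": [0,0,0],"jaw": 0.7}]}}

```text
t: 5.15
tool_pos: [0.6202, -0.2104, 0.3008]
orientation: [-0.423, 3.113, 0.0]
force: [-1.1, 2.4, 4.2]
opening: 0.0444
gripper_force: 20.0
```

Call:
{"name": "servo_tool", "arguments": {"increments": [{"slide": [0,-2,-0.5],"dr": [0,0,0],"jaw": 0.7},{"slide": [0,-4,-0.5],"dr": [0,0,0],"jaw": 0.7},{"slide": [0,-6,-0.5],"dr": [0,0,0],"jaw": 0.7},{"slide": [0,-8,-0.5],"dr": [0,0,0],"jaw": 0.7},{"slide": [0,-10,-0.5],"dr": [0,0,0],"jaw": 0.7},{"slide": [0,-12,-0.5],"dr": [0,0,0],"jaw": 0.7},{"slide": [0,-14,-0.5],"dr": [0,0,0],"jaw": 0.7},{"slide": [0,-16,-0.5],"dr": [0,0,0],"jaw": 0.7},{"slide": [0,-18,-0.5],"dr": [0,0,0],"jaw": 0.7},{"slide": [0,-20,-0.5],"dr": [0,0,0],"jaw": 0.7},{"slide": [0,-23,-0.5],"dr": [0,0,0],"jaw": 0.7},{"slide": [0,-27,-0.5],"dr": [0,0,0],"jaw": 0.7},{"slide": [0,-32,-0.5],"dr": [0,0,0],"jaw": 0.7},{"slide": [0,-38,-0.5],"dr": [0,0,0],"jaw": 0.7},{"slide": [0,-45,-0.5],"dr": [0,0,0],"jaw": 0.7},{"slide": [0,-53,-0.5],"dr": [0,0,0],"jaw": 0.7},{"slide": [0,-60,-0.5],"dr": [0,0,0],"jaw": 0.7},{"slide": [0,-65,-0.5],"dr": [0,0,0],"jaw": 0.7},{"slide": [0,-65,-0.5],"dr": [0,0,0],"jaw": 0.7},{"slide": [0,-65,-0.5],"dr": [0,0,0],"jaw": 0.7}]}}

```text
t: 7.15
tool_pos: [0.6375, -0.273, 0.3011]
orientation: [0.423, -3.113, -0.0]
force: [-0.1, -0.2, -1.0]
opening: 0.0442
gripper_force: 20.0
```

```bash
python3 look.py w2
python3 - <<'E'
from h import *
P=np.load('w2.npz')['P'];Q=P[150:240,190:320].reshape(-1,3);m=(Q[:,2]>.06)&(Q[:,2]<.16);Q=Q[m]
c=Q.mean(0);print(c,Q.min(0),Q.max(0),len(Q))
E
```

```text
7.15 [ 0.63749362 -0.27299887  0.30110719] yaw_y 105.46631165404689 ztool [-2.22062704e-04  2.26254939e-04 -9.99999950e-01] 0.04421221832830379 [-0.07006611 -0.18102598 -1.00317662] 19.995669722557068
[ 0.62674046 -0.2747274   0.11879367] [ 0.60551895 -0.31010374  0.07962034] [ 0.64412383 -0.23908238  0.14791873] 3994
```

View pics/w2.png

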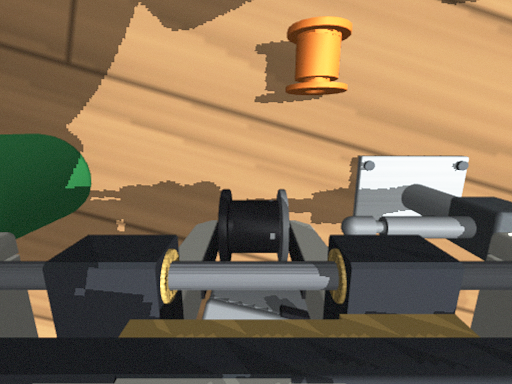

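Rose is off the pipe and held square: face at (225,222), ring at (283,222), bare pipe A tip at (345,228). I'll measure the rose's pose in the hand against the tool.

Run:
```python
from h import *
P=np.load('w2.npz')['P'];Q=P[180:270,205:300].reshape(-1,3);Q=Q[(Q[:,2]>.075)&(Q[:,2]<.15)]
c=np.array([.63749,-.27300]);a=np.radians(105.466-180);w=np.array([np.cos(a),np.sin(a)]);n=np.array([-w[1],w[0]])
s=(Q[:,:2]-c)@w;e=(Q[:,:2]-c)@n
h=np.round(s/.004).astype(int)
for k in np.unique(h):
    m=h==k
    if m.sum()<15: continue
    q=Q[m];A=np.c_[2*e[m],2*q[:,2],np.ones(m.sum())]
    r=np.linalg.lstsq(A,e[m]**2+q[:,2]**2,rcond=None)[0]
    print(k*4,m.sum(),'e %.4f..%.4f z %.4f..%.4f'%(e[m].min(),e[m].max(),q[:,2].min(),q[:,2].max()),'circ e %.4f z %.4f r %.4f'%(r[0],r[1],np.sqrt(max(0,r[2]+r[0]**2+r[1]**2))))
```

```text
-28 87 e -0.0106..-0.0094 z 0.1148..0.1479 circ e -0.0119 z 0.1304 r 0.0086
-24 416 e -0.0268..0.0167 z 0.0967..0.1498 circ e -0.0100 z 0.1273 r 0.0151
-20 560 e -0.0268..0.0259 z 0.0796..0.1267 circ e -0.0023 z 0.1040 r 0.0205
-16 314 e -0.0190..0.0166 z 0.0966..0.1191 circ e -0.0001 z 0.0994 r 0.0185
-12 313 e -0.0192..0.0164 z 0.0968..0.1194 circ e -0.0002 z 0.0995 r 0.0185
-8 315 e -0.0192..0.0165 z 0.0960..0.1195 circ e -0.0002 z 0.0996 r 0.0185
-4 304 e -0.0191..0.0164 z 0.0967..0.1192 circ e -0.0001 z 0.0996 r 0.0185
0 331 e -0.0193..0.0167 z 0.0960..0.1191 circ e -0.0002 z 0.0996 r 0.0184
4 326 e -0.0192..0.0168 z 0.0964..0.1204 circ e -0.0002 z 0.0997 r 0.0184
8 317 e -0.0191..0.0169 z 0.0965..0.1192 circ e -0.0002 z 0.0997 r 0.0184
12 318 e -0.0192..0.0169 z 0.0962..0.1192 circ e -0.0001 z 0.0997 r 0.0185
16 522 e -0.0269..0.0258 z 0.0816..0.1274 circ e -0.0021 z 0.1037 r 0.0209
20 533 e -0.0270..0.0167 z 0.0960..0.1500 circ e -0.0090 z 0.1239 r 0.0154
24 165 e -0.0106..-0.0081 z 0.1154..0.1499 circ e -0.0071 z 0.1330 r 0.0103
28 48 e -0.0105..-0.0095 z 0.1154..0.1396 circ e -0.0115 z 0.1270 r 0.0064
```

Call:
{"name": "servo_tool", "arguments": {"increments": [{"slide": [0,0,-30],"dr": [0,0,0],"jaw": 0.7},{"slide": [0,0,-60],"dr": [0,0,0],"jaw": 0.7},{"slide": [0,0,-90],"dr": [0,0,0],"jaw": 0.7},{"slide": [0,20,-90],"dr": [0,0,0],"jaw": 0.7},{"slide": [0,50,-90],"dr": [0,0,0.03],"jaw": 0.7},{"slide": [0,85,-90],"dr": [0,0,0.06],"jaw": 0.7},{"slide": [0,120,-90],"dr": [0,0,0.09],"jaw": 0.7},{"slide": [0,160,-90],"dr": [0,0,0.12],"jaw": 0.7},{"slide": [0,200,-90],"dr": [0,0,0.15],"jaw": 0.7},{"slide": [0,240,-90],"dr": [0,0,0.18],"jaw": 0.7},{"slide": [0,280,-90],"dr": [0,0,0.21],"jaw": 0.7},{"slide": [0,310,-90],"dr": [0,0,0.24],"jaw": 0.7},{"slide": [0,340,-90],"dr": [0,0,0.26],"jaw": 0.7},{"slide": [0,360,-90],"dr": [0,0,0.273],"jaw": 0.7},{"slide": [1,366,-90],"dr": [0,0,0.273],"jaw": 0.7},{"slide": [1,366,-60],"dr": [0,0,0.273],"jaw": 0.7},{"slide": [1,366,-30],"dr": [0,0,0.273],"jaw": 0.7},{"slide": [1,366,-10],"dr": [0,0,0.273],"jaw": 0.7},{"slide": [1,366,0],"dr": [0,0,0.273],"jaw": 0.7},{"slide": [1,366,0],"dr": [0,0,0.273],"jaw": 0.7}]}}

```text
t: 9.2
tool_pos: [0.5383, 0.079, 0.2997]
orientation: [-0.005, -3.139, 0.001]
force: [0.3, -0.2, -0.7]
opening: 0.0447
gripper_force: 20.0
```

```bash
python3 look.py w3
```

```text
9.2 [0.53829997 0.07902343 0.29970855] yaw_y 89.82987589239153 ztool [-2.93220942e-03 -3.16089033e-04 -9.99995651e-01] 0.044680233702997736 [ 0.25454162 -0.17618969 -0.7197641 ] 19.995733201503754
```

View pics/w3.png

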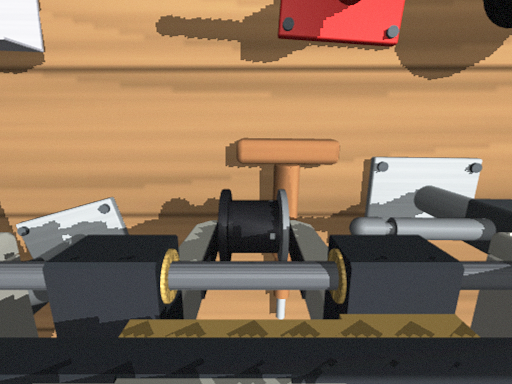

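The rose (218–290, 222) is still square in the hand, with pipe B ahead of it from its tip at (352,228) to (495,230). I measure both in this one view.

Run:
```python
from h import *
P=np.load('w3.npz')['P']
c=np.array([.53830,.07902]);a=np.radians(89.83-180);w=np.array([np.cos(a),np.sin(a)]);n=np.array([-w[1],w[0]])
def go(v0,v1,u0,u1,zl,R,ks):
    Q=P[v0:v1,u0:u1].reshape(-1,3);Q=Q[(Q[:,2]>zl)&(Q[:,2]<.125)]
    s=(Q[:,:2]-c)@w;e=(Q[:,:2]-c)@n;h=np.round(s/.006).astype(int);print(s.min())
    for k in np.unique(h):
        m=h==k
        if m.sum()<15 or not ks[0]<=k*6<=ks[1]: continue
        q=Q[m];A=np.c_[2*e[m],2*q[:,2],np.ones(m.sum())]
        r=np.linalg.lstsq(A,e[m]**2+q[:,2]**2,rcond=None)[0]
        print(k*6,m.sum(),'e %.4f..%.4f ztop %.4f'%(e[m].min(),e[m].max(),np.sort(q[:,2])[-8]),'circ e %.4f z %.4f r %.4f'%(r[0],r[1],np.sqrt(max(0,r[2]+r[0]**2+r[1]**2))))
print('rose');go(180,270,205,300,.075,.019,(-12,12))
print('pipe');go(205,250,335,500,.09,.008,(-180,-50))
```

```text
rose
-0.030740786083246346
-12 470 e -0.0201..0.0158 ztop 0.1174 circ e -0.0010 z 0.0982 r 0.0185
-6 469 e -0.0200..0.0159 ztop 0.1174 circ e -0.0009 z 0.0981 r 0.0185
0 487 e -0.0200..0.0159 ztop 0.1175 circ e -0.0010 z 0.0984 r 0.0184
6 477 e -0.0200..0.0158 ztop 0.1172 circ e -0.0010 z 0.0983 r 0.0185
12 475 e -0.0201..0.0155 ztop 0.1175 circ e -0.0010 z 0.0984 r 0.0185
pipe
-0.17307859632678993
-168 628 e -0.0176..0.0181 ztop 0.1098 circ e 0.0000 z 0.0971 r 0.0130
-162 186 e -0.0077..0.0063 ztop 0.1084 circ e 0.0002 z 0.1009 r 0.0073
-156 185 e -0.0076..0.0062 ztop 0.1087 circ e 0.0003 z 0.1010 r 0.0072
-150 190 e -0.0078..0.0067 ztop 0.1085 circ e 0.0001 z 0.1008 r 0.0073
-144 192 e -0.0077..0.0069 ztop 0.1086 circ e 0.0000 z 0.1011 r 0.0072
-138 185 e -0.0079..0.0070 ztop 0.1087 circ e 0.0000 z 0.1011 r 0.0071
-132 195 e -0.0080..0.0069 ztop 0.1085 circ e 0.0001 z 0.1006 r 0.0074
-126 192 e -0.0080..0.0071 ztop 0.1084 circ e -0.0001 z 0.1007 r 0.0074
-120 182 e -0.0080..0.0056 ztop 0.1088 circ e -0.0002 z 0.1010 r 0.0072
-114 147 e -0.0083..0.0028 ztop 0.1088 circ e -0.0009 z 0.1014 r 0.0066
-108 147 e -0.0084..0.0013 ztop 0.1086 circ e -0.0016 z 0.1019 r 0.0060
-102 210 e -0.0082..0.0027 ztop 0.1085 circ e -0.0019 z 0.1016 r 0.0056
-96 86 e -0.0048..0.0033 ztop 0.1051 circ e -0.0007 z 0.1015 r 0.0034
-90 118 e -0.0082..0.0011 ztop 0.1083 circ e -0.0016 z 0.1017 r 0.0061
-84 146 e -0.0085..0.0012 ztop 0.1087 circ e -0.0017 z 0.1021 r 0.0059
-78 157 e -0.0085..0.0013 ztop 0.1086 circ e -0.0018 z 0.1019 r 0.0059
-72 161 e -0.0077..0.0034 ztop 0.1074 circ e -0.0022 z 0.1025 r 0.0040
```

Call:
{"name": "servo_tool", "arguments": {"increments": [{"slide": [0,5,-1],"dr": [0,0,0.01],"jaw": 0.7},{"slide": [0,15,-1.7],"dr": [0,0,0.01],"jaw": 0.7},{"slide": [0,25,-1.7],"dr": [0,0,0.01],"jaw": 0.7},{"slide": [0,33,-1.7],"dr": [0,0,0.01],"jaw": 0.7},{"slide": [0,38,-1.7],"dr": [0,0,0.01],"jaw": 0.7},{"slide": [0,38,-1.7],"dr": [0,0,0.01],"jaw": 0.7},{"slide": [0,38,-1.7],"dr": [0,0,0.01],"jaw": 0.7}]}}

```text
t: 9.95
tool_pos: [0.5389, 0.1177, 0.3028]
orientation: [-0.019, -3.141, 0.0]
force: [-0.8, -0.8, -2.1]
opening: 0.0446
gripper_force: 20.0
```

```bash
python3 look.py w4
python3 - <<'E'
from h import *
P=np.load('w4.npz')['P']
s=read_state();c=np.array(s['tool_pos'])[:2];a=np.radians(89.83-.57-180);w=np.array([np.cos(a),np.sin(a)]);n=np.array([-w[1],w[0]])
Q=P[180:270,205:500].reshape(-1,3);Q=Q[(Q[:,2]>.075)&(Q[:,2]<.125)]
S=(Q[:,:2]-c)@w;e=(Q[:,:2]-c)@n
for l,h in((-.003,.003),(.006,.012),(-.050,-.042),(-.064,-.056),(-.11,-.1),(-.125,-.115)):
    m=(S>l)&(S<h)
    if m.sum()>20: print(l,'emin %.4f ztop %.4f'%(np.sort(e[m])[3],np.sort(Q[m,2])[-8]))
m=(S<-.028)&(abs(e)<.006);print('tip',np.sort(S[m])[-8:])
E
```

```text
9.95 [0.53889166 0.11770526 0.30282934] yaw_y 89.29877144131324 ztool [-2.13751846e-04 -2.20507379e-04 -9.99999953e-01] 0.04456635342863594 [-0.78156057 -0.75228341 -2.10020297] 19.995628595352173
-0.003 emin -0.0193 ztop 0.1204
0.006 emin -0.0192 ztop 0.1205
-0.05 emin -0.0092 ztop 0.1084
-0.064 emin -0.0091 ztop 0.1082
-0.11 emin -0.0092 ztop 0.1087
-0.125 emin -0.0091 ztop 0.1088
tip [-0.03397779 -0.03347633 -0.03343117 -0.03313595 -0.03305434 -0.0327576
 -0.03243731 -0.03229028]
```

Call:
{"name": "servo_tool", "arguments": {"increments": [{"slide": [0.5,2,0.5],"dr": [0,0,0],"jaw": 0.7},{"slide": [0.9,4,1],"dr": [0,0,0],"jaw": 0.7},{"slide": [0.9,6,1],"dr": [0,0,0],"jaw": 0.7},{"slide": [0.9,8,1],"dr": [0,0,0],"jaw": 0.7},{"slide": [0.9,10,1],"dr": [0,0,0],"jaw": 0.7},{"slide": [0.9,12,1],"dr": [0,0,0],"jaw": 0.7},{"slide": [0.9,14,1],"dr": [0,0,0],"jaw": 0.7},{"slide": [0.9,16,1],"dr": [0,0,0],"jaw": 0.7},{"slide": [0.9,17,1],"dr": [0,0,0],"jaw": 0.7}]}}

```text
t: 10.9
tool_pos: [0.5383, 0.1348, 0.3019]
orientation: [-0.02, -3.142, -0.0]
force: [1.5, 0.2, -1.3]
opening: 0.0444
gripper_force: 20.0
```

```bash
python3 look.py w5
```

```text
10.9 [0.53826193 0.13476805 0.30192265] yaw_y 89.27424092477749 ztool [-2.31503412e-05  6.37556681e-05 -9.99999998e-01] 0.04444601168762564 [ 1.46162133  0.22865173 -1.25244345] 19.995439052581787
```

View pics/w5.png

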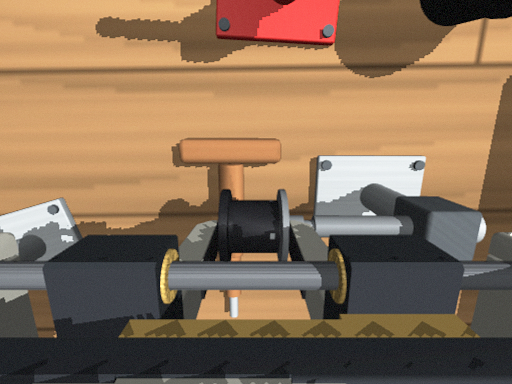

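Pipe B's tip has entered the ring and socket at (290,225), and the forces are low. I continue inward.

Call:
{"name": "servo_tool", "arguments": {"increments": [{"slide": [0,2,0],"dr": [0,0,0],"jaw": 0.7},{"slide": [0,4,0],"dr": [0,0,0],"jaw": 0.7},{"slide": [0,6,0],"dr": [0,0,0],"jaw": 0.7},{"slide": [0,8,0],"dr": [0,0,0],"jaw": 0.7},{"slide": [0,10,0],"dr": [0,0,0],"jaw": 0.7},{"slide": [0,11,0],"dr": [0,0,0],"jaw": 0.7},{"slide": [0,12,0],"dr": [0,0,0],"jaw": 0.7}]}}

```text
t: 11.65
tool_pos: [0.5384, 0.1466, 0.3019]
orientation: [-0.02, -3.142, 0.0]
force: [0.1, 0.3, -1.4]
opening: 0.0443
gripper_force: 20.0
```

Call:
{"name": "servo_tool", "arguments": {"increments": [{"slide": [0,1.5,0],"dr": [0,0,0],"jaw": 0.7},{"slide": [0,3,0],"dr": [0,0,0],"jaw": 0.7},{"slide": [0,4.5,0],"dr": [0,0,0],"jaw": 0.7},{"slide": [0,6,0],"dr": [0,0,0],"jaw": 0.7},{"slide": [0,7.5,0],"dr": [0,0,0],"jaw": 0.7},{"slide": [0,9,0],"dr": [0,0,0],"jaw": 0.7},{"slide": [0,10,0],"dr": [0,0,0],"jaw": 0.7},{"slide": [0,11,0],"dr": [0,0,0],"jaw": 0.7}]}}

```text
t: 12.45
tool_pos: [0.5386, 0.1576, 0.3019]
orientation: [-0.02, -3.141, 0.0]
force: [-0.7, -0.4, -1.2]
opening: 0.0447
gripper_force: 20.0
```

Call:
{"name": "servo_tool", "arguments": {"increments": [{"slide": [0,0.7,0],"dr": [0,0,0],"jaw": 0.7},{"slide": [0,1.4,0],"dr": [0,0,0],"jaw": 0.7},{"slide": [0,2.1,0],"dr": [0,0,0],"jaw": 0.7},{"slide": [0,2.8,0],"dr": [0,0,0],"jaw": 0.7},{"slide": [0,3.5,0],"dr": [0,0,0],"jaw": 0.7},{"slide": [0,4.2,0],"dr": [0,0,0],"jaw": 0.7}]}}

```text
t: 13.05
tool_pos: [0.5386, 0.1618, 0.3019]
orientation: [0.02, 3.142, -0.0]
force: [0.7, -0.1, -1.5]
opening: 0.0448
gripper_force: 20.0
```

Call:
{"name": "servo_tool", "arguments": {"increments": [{"slide": [0,0.6,0],"dr": [0,0,0],"jaw": 0.7},{"slide": [0,1.2,0],"dr": [0,0,0],"jaw": 0.7},{"slide": [0,1.8,0],"dr": [0,0,0],"jaw": 0.7},{"slide": [0,2.4,0],"dr": [0,0,0],"jaw": 0.7}]}}

```text
t: 13.45
tool_pos: [0.5387, 0.163, 0.3019]
orientation: [-0.021, -3.141, 0.004]
force: [-0.0, -9.7, -0.2]
opening: 0.0446
gripper_force: 20.0
```

Call:
{"name": "servo_tool", "arguments": {"increments": [{"slide": [0,0.3,0],"dr": [0,0,0],"jaw": 0.51},{"slide": [0,0.7,0],"dr": [0,0,0],"jaw": 0.5},{"slide": [0,1.2,0],"dr": [0,0,0],"jaw": 0.485},{"slide": [0,1.7,0],"dr": [0,0,0],"jaw": 0.47},{"slide": [0,2,0],"dr": [0,0,0],"jaw": 0.455},{"slide": [0,2,0],"dr": [0,0,0],"jaw": 0.44}]}}

```text
t: 14.05
tool_pos: [0.5387, 0.1661, 0.302]
orientation: [0.02, 3.141, 0.0]
force: [-0.2, -1.7, -0.4]
opening: 0.0522
gripper_force: 1.1
```

Call:
{"name": "servo_tool", "arguments": {"increments": [{"slide": [0,-1,0],"dr": [0,0,0],"jaw": 0.38},{"slide": [0,-2,0],"dr": [0,0,0],"jaw": 0.3},{"slide": [0,-2,0],"dr": [0,0,0],"jaw": 0.3},{"slide": [0,-2,0],"dr": [0,0,0],"jaw": 0.3},{"slide": [0,-2,-20],"dr": [0,0,0],"jaw": 0.3},{"slide": [0,-2,-50],"dr": [0,0,0],"jaw": 0.3},{"slide": [0,-2,-90],"dr": [0,0,0],"jaw": 0.3},{"slide": [0,-2,-120],"dr": [0,0,0],"jaw": 0.3},{"slide": [0,-2,-120],"dr": [0,0,0],"jaw": 0.3},{"slide": [0,-2,-120],"dr": [0,0,0],"jaw": 0.3}]}}

```text
t: 15.05
tool_pos: [0.5388, 0.1643, 0.4229]
orientation: [0.02, 3.139, 0.001]
force: [-0.9, -0.4, 0.1]
opening: 0.0654
gripper_force: 0.0
```

```bash
python3 look.py w6
python3 - <<'E'
from h import *
P=np.load('w6.npz')['P']
s=read_state();c=np.array([.5389,.2630]);a=np.radians(89.27-180);w=np.array([np.cos(a),np.sin(a)]);n=np.array([-w[1],w[0]])
Q=P.reshape(-1,3);S=(Q[:,:2]-c)@w;e=(Q[:,:2]-c)@n
m=(abs(e)<.03)&(S>-.04)&(S<.15)&(Q[:,2]>.09)&(Q[:,2]<.14);Q=Q[m];S=S[m];e=e[m]
h=np.floor(S/.002).astype(int)
for k in np.unique(h):
    i=h==k
    if i.sum()>10: print(k*2,i.sum(),'e %.4f %.4f z %.4f'%(e[i].min(),e[i].max(),Q[i,2].max()))
E
```

```text
15.05 [0.53883948 0.16426315 0.42285655] yaw_y 89.27459151824249 ztool [ 2.08275411e-03  5.31386505e-04 -9.99997690e-01] 0.06542899469197834 [-0.86379972 -0.42712684  0.07440552] 0.0
-32 11 e -0.0095 0.0106 z 0.1126
-30 37 e -0.0108 0.0104 z 0.1130
-28 33 e -0.0109 0.0104 z 0.1125
-26 36 e -0.0101 0.0109 z 0.1129
-24 24 e -0.0084 0.0088 z 0.1132
-18 41 e -0.0164 0.0172 z 0.1229
-16 60 e -0.0175 0.0168 z 0.1232
-14 62 e -0.0174 0.0169 z 0.1237
-12 67 e -0.0175 0.0168 z 0.1236
-10 68 e -0.0174 0.0169 z 0.1233
-8 65 e -0.0175 0.0169 z 0.1238
-6 65 e -0.0174 0.0171 z 0.1232
-4 68 e -0.0175 0.0172 z 0.1232
-2 63 e -0.0175 0.0172 z 0.1232
0 66 e -0.0176 0.0170 z 0.1231
2 62 e -0.0175 0.0169 z 0.1237
4 68 e -0.0175 0.0170 z 0.1233
6 63 e -0.0177 0.0172 z 0.1235
8 70 e -0.0176 0.0169 z 0.1238
10 63 e -0.0174 0.0170 z 0.1236
12 69 e -0.0175 0.0173 z 0.1232
14 103 e -0.0176 0.0177 z 0.1228
16 163 e -0.0153 0.0157 z 0.1211
18 24 e -0.0075 0.0078 z 0.1085
20 24 e -0.0072 0.0080 z 0.1094
22 26 e -0.0072 0.0079 z 0.1084
24 24 e -0.0070 0.0082 z 0.1086
26 21 e -0.0072 0.0079 z 0.1089
28 28 e -0.007
[... 835 characters left out ...]
0.0096 z 0.1126
82 25 e -0.0182 0.0159 z 0.1127
84 59 e -0.0183 0.0158 z 0.1186
86 63 e -0.0185 0.0158 z 0.1185
88 62 e -0.0183 0.0158 z 0.1187
90 52 e -0.0182 0.0157 z 0.1190
92 44 e -0.0181 0.0159 z 0.1188
94 64 e -0.0183 0.0158 z 0.1186
96 64 e -0.0184 0.0158 z 0.1188
98 63 e -0.0182 0.0158 z 0.1179
100 57 e -0.0183 0.0154 z 0.1184
102 39 e -0.0182 0.0155 z 0.1180
104 64 e -0.0182 0.0162 z 0.1186
106 64 e -0.0182 0.0160 z 0.1183
108 60 e -0.0181 0.0156 z 0.1189
110 54 e -0.0184 0.0158 z 0.1182
112 50 e -0.0182 0.0159 z 0.1183
114 60 e -0.0186 0.0179 z 0.1190
116 110 e -0.0260 0.0253 z 0.1268
118 77 e -0.0261 0.0230 z 0.1269
120 81 e -0.0263 0.0229 z 0.1262
122 57 e -0.0260 0.0231 z 0.1264
```

View pics/w6.png

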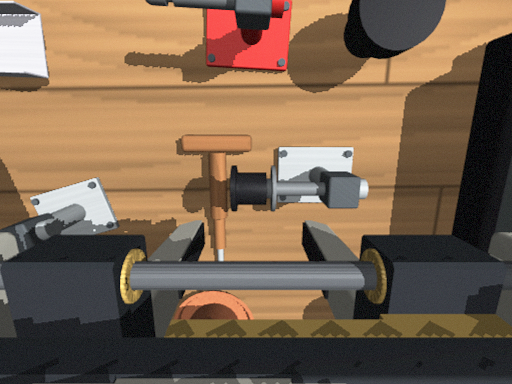

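The rose on pipe B is 50 mm long overall: the ring's outer face is at 72.5 mm and the spray face at about 123 mm. So the ring is fully out, and the rose sits level on the axis with its origin near x = 82 mm. The ring is at (274,188) and the face at (234,188) in the picture, and the gripper is clear.

```bash
python3 -c "
from plant import *
print(close_job())"
```

```text
the job is handed in; nothing more can be done
None
```

The mist rose is home on stand_b's pipe with its collet ring sprung back out, the gripper is clear and the job is handed in; no verdict came back, and the scoop, dibber and pots were not touched.

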